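# Switch the pull tester to set-up and clear its T-slot

### The job

The pull tester's green run key is latched down and a broken brass stub is lodged in the T-slot of its bed. First make it safe: press the yellow set-up key right down so that it stays latched and the green key pops up, with the other keys left up. Then push the orange-handled scraper along the slot, without touching the stub with the gripper, until the stub drops out of the open end into the red reject tray, and leave the snips, jar and steel jaw where they are.

Things in the scene. Friction and masses are not known exactly. Their poses are not given: they have to be found in the camera images.
- pod: fixed grey key box, 90 (x) x 210 (y) x 60 high mm; origin at the centre of its underside, z up. Four 34 x 34 mm square interlocked keys stand in a row along its y axis at 44 mm pitch (y = -66, -22, +22, +66 mm), caps 22 mm above the box top when up; the order of the colours varies
- key_green (a joint): green run key, m pressed down: 0 up, about 0.011 latched (its state at the start), 0.0145 hard stop
- key_yellow (a joint): yellow set-up key, m pressed down: 0 up (at the start), about 0.011 latched, 0.0145 hard stop. Pressed past 12.5 mm and let go, a key stays latched; on its way down it frees a latched key, which springs up. Let go too early it springs back. Pressing takes 1.5 N at first, up to about 5 N on the way
- key_blue (a joint): blue key, m pressed down: 0 up (at the start and wanted)
- key_white (a joint): white key, m pressed down: 0 up (at the start and wanted)
- green_top (a point): centre of the top face of the green key cap, 82 mm above the table with the key up; axes as the pod (x across, y along the row, z up)
- yellow_top (a point): centre of the top face of the yellow key cap, 82 mm above the table with the key up; axes as the pod (x across, y along the row, z up)
- blue_top (a point): centre of the top face of the blue key cap, 82 mm above the table with the key up; axes as the pod (x across, y along the row, z up)
- white_top (a point): centre of the top face of the white key cap, 82 mm above the table with the key up; axes as the pod (x across, y along the row, z up)
- bed: fixed tester bed, silver slotted top on a black base, 100 (x) x 260 (y) x 70 high mm; origin at the centre of its underside, z up. A T-slot runs along its y axis in the middle, open at the -y end, shut at the +y end by a white block, 100 x 50 mm (y = +130 to +180 mm), 95 mm high
- slot_end (a point): middle of the slot's open end, at the bed's top face (y = -130 mm in the bed's frame); axes as the bed. The slot's neck is 16 mm wide and 10 mm deep, under it a channel 30 wide x 14 high mm, its floor 46 mm above the table
- scraper (a joint): scraper's travel along the slot, m: 0 at the shut end, starts between 0 and 0.03, 0.215 at its stop, where its front face stands 20 mm past the open end. It slides along the bed's -y as the joint grows and cannot leave the slot; friction about 2 N (more if fast) plus the stub's 1 to 3 N. Its foot in the slot is 40 mm long, centred under the handle, its top flush with the bed
- scraper_push (a point): centre of the rear (+y) face of the scraper's orange handle, 97 mm above the table; the handle is an upright plate 60 (x) x 16 (y) x 50 high mm that stands from 72 to 122 mm above the table, this point being 8 mm behind its middle. Axes as the bed; push towards -y
- scrap: brass stub of T section, 60 mm long along y; foot 26 wide x 10.5 high mm, rib 10 mm wide to 21.5 mm high, 0.18 kg; captive in the slot ahead of the scraper, its rib 2.5 mm below the bed's top. Origin at the centre of its underside
- scrap_mid (a point): middle of the brass stub, 11 mm above its underside
- tray: fixed red open tray under the slot's open end, 120 (x) x 130 (y) mm, on a black foot; inner floor 34 mm and rim 58 mm above the table (44 mm on the bed's side), walls 4 mm; origin at the centre of the foot's underside, axes as the bed
- snips: orange-handled snips, about 140 mm long, lying on a black mat; bystander, origin under the blades' pivot region
- jaw: dark steel grip jaw, T-shaped, 80 x 50 x 32 high mm; bystander, origin at its underside
- jar: clear jar with white lid, 60 mm across, 85 mm high; bystander, origin at the centre of its underside
There are look-alikes about, which are no part of the job. There is more than one size of the tray; the one meant has the size given above.

How it is judged:
By the outcome, as a careful person would: the job done as asked, in the order asked, and still so for the second after the job is handed in, with the robot touching nothing.
It also fails if it takes over 48 s, if anything falls off the work surface, if the arm or the gripper's body presses on something with over 40 N, if the wrist force passes 120 N, or if a joint passes its speed limit or range.

### The arm

A 6-joint arm with a two-finger parallel gripper is mounted at the origin on the work surface. World frame = base frame: x ahead of the robot, y to its left, z up, the work surface at z = 0. Lengths are in mm, angles in rad, forces in N, time in s.
With the tool pointing down it reaches from about 250 to 850 mm from the base axis. Payload 12.5 kg.
Tool frame: the origin (TCP) lies at the very end of the fingers, on their centre line; the grasp point (between the pads) lies 19 mm behind it (hold_point_z is the distance from the TCP to the grasp point, in mm); x points along the fingers, y is the direction in which the jaws open and shut, and the axes are right-handed (so a half turn about x gives the same grasp; the last joint's range is limited). The gripper opens to 93 mm and grips with 3 to 60 N. Pads are 15 mm wide; open, the fingers measure 128 mm over their backs; the gripper's body (75 mm by 188 mm) begins 65 mm behind the grasp point.
Start: joints at [-1.386, 0.351, 1.652, -0, 1.139, -0.085], TCP at [146.616, -530.083, 218.633] pointing down, gripper open.
Joint ranges: [-2.75, 2.75], [-0.79, 2.1], [0.01, 2.65], [-1.57, 4.71], [0.07, 3.14], [-2.87, 2.87]. Speed limits (rad/s): [2.22, 2.22, 2.79, 3.14, 3.14, 3.14].

### API

Orientations are given as a 3x3 rotation matrix whose columns are the frame's x, y, z axes.
In Python, from plant import * gives the robot as it stands.
- The arm moves only by the tool servo_tool, never from a script. Its argument "rows" is a list that holds one entry, the list of rows, each a list of 5 numbers: the shift along the tool's x, y, z in units of 30 mm (1.0 is 30 mm), then the turn about the tool's x in units of 6 degrees (1.0 is 6 degrees), then the finger opening in mm, from 0 to 93. A call has 1 to 5 rows; each row is the pose to reach, as a shift and turn from the pose measured when the call began, along the tool's axes at that moment; what a row does not reach only later rows make up. A row lasts 1/8 s, in which the tool goes at most 62.5 mm and 10.7 degrees, less where a joint would pass 70% of its speed; a pose out of reach is approached as far as the arm can. A call with a gripper value outside its range is refused whole. The fingers move at their own pace and stop on an object; "newtons" is the grip in N (left out, the last holds). Time passes only in rows, so rows that repeat a pose let the fingers close. It gives the time, the measured TCP pose, the force and the opening at its end, in the units of the state.
- read_state(): the state, without advancing time (a new reading comes with each control period).
- grab_frame(name): name is "scene" or "top" or "wrist"; returns (picture, depth): 480x640x3 uint8, red, green, blue; 480x640 float32, mm along the optical axis (not along the pixel's ray), 0 where there is no reading.
- camera_info(name): a dict with "fx", "fy", "cx", "cy" (pixels), "k1" (the pictures are not rectified: a ray, as slopes to the right and down, at radius r is drawn at 1 + k1 r^2 times it, then the intrinsics apply), "position" and "attitude" of the camera in the world. Camera axes: x right, y up, looking along -z (the intrinsics and any distortion apply to the point x, -y, -z); pixel columns grow to the right and rows downward; lengths in mm; the calibration is good to about 2 mm. A picture is of the moment at which its call begins: read the wrist's pose just before it. camera_info takes no time and is no camera call; for the wrist camera it gives the pose at the moment of the call.
- hand_in(): hands the job in, once; it reports no verdict.
The state is a dict: "clock": time; "joints": joint angles; "joint_vel": joint speeds; "tau": joint torques, N m; "tcp_pos": TCP position; "eef_rot": TCP orientation; "contact_force": force on the tool from outside, world axes, zero at the start; "ft_torque": the same for the moment, N m; "width": opening from 0.0 (shut) to 1.0 (fully open).
Only numpy, scipy, OpenCV 4.12 (cv2) and the standard library are available. Lean on these libraries where they do the work, as an engineer would, in place of code of your own. Each camera call takes 0.05 s, during which the arm holds its last target.

## Working session

There is one attempt and no reset: what is moved stays moved. The work goes in short steps, Python scripts to look and compute and a tool call to move; the robot and the scene stay as the last step left them, time stands still between calls to the robot, and variables do not carry over. Pictures are saved under pics/ and viewed, and the job is handed in when it is done.

Besides the shell and the picture viewer there is one more tool, called after ">>>" by a JSON object that holds its "fn" and its "kwargs". servo_tool: Moves the arm, as the interface text tells. Its arguments: {"type":"object","properties":{"rows":{"type":"array","items":{"type":"array","items":{"type":"array","items":{"type":"number"}}}},"newtons":{"type":"number"}},"required":["rows"]}

```bash
mkdir -p pics
cat > h.py <<'E'
import numpy as np, cv2
from plant import *
def save(n,f):
    im,d=grab_frame(n); ci=camera_info(n)
    cv2.imwrite(f'pics/{f}.png',im[:,:,::-1]); np.savez(f'pics/{f}.npz',im=im,d=d,pos=ci['position'],att=ci['attitude'],k=[ci[q] for q in('fx','fy','cx','cy','k1')])
def cloud(f):
    z=np.load(f'pics/{f}.npz'); fx,fy,cx,cy,k1=z['k']
    v,u=np.mgrid[0:480,0:640].astype(float)
    K=np.array([[fx,0,cx],[0,fy,cy],[0,0,1]])
    p=cv2.undistortPoints(np.stack([u.ravel(),v.ravel()],1)[:,None],K,np.array([k1,0,0,0.])).reshape(480,640,2)
    d=z['d']; c=np.stack([p[...,0]*d,-p[...,1]*d,-d],-1)
    w=c@np.array(z['att']).T+np.array(z['pos']); w[d<=0]=np.nan
    return z['im'],w
E
python3 - <<'E'
from h import *
print(read_state())
for n in('scene','top','wrist'):
    print(n,camera_info(n)); save(n,n+'0')
E
```

```text
{'clock': 0.0, 'joints': array([-1.38560438e+00,  3.51235866e-01,  1.65241734e+00, -1.74934249e-05,
        1.13909599e+00, -8.46237745e-02]), 'joint_vel': array([ 0.00013843,  0.00124735, -0.00067298, -0.00103848, -0.00180634,
        0.00018027]), 'tau': array([ 5.56104842e-04, -4.97325146e+01, -2.85261476e+01,  6.99422951e-02,
        2.56273389e-02, -8.34222215e-05]), 'tcp_pos': array([ 146.54931111, -529.76217115,  218.104198  ]), 'eef_rot': array([[-2.28577343e-04,  2.66560760e-01, -9.63818089e-01],
       [ 1.13384285e-03, -9.63817426e-01, -2.66560845e-01],
       [-9.99999331e-01, -1.15374802e-03, -8.19311860e-05]]), 'contact_force': array([-0.73077344, -0.00359914, -0.0360836 ]), 'ft_torque': array([0.01123138, 0.04714222, 0.02885993]), 'width': 1.0014318980610724}
scene {'fx': 452.2702705381365, 'fy': 452.2702705381365, 'cx': 320.8871336926234, 'cy': 242.63049931747423, 'k1': -0.09655629087999834, 'position': array([1034.92318293,  -16.60015157,  736.37167293]), 'attitude': array([[ 0.12544743, -0.77911048,  0.61420665],
       [ 0.99197293,  0.10842169, -0.06507254],
       [-0.01589462,  0.61743955,  0.78645773]])}
top {'fx': 599.0952359209733, 'fy': 599.0952359209733, 'cx': 312.4902344989949, 'cy': 234.31880947411813, 'k1': 0.04645850162936051, 'position': array([ 425.09448479,   39.92739663, 1141.86502403]), 'attitude': array([[ 0.0093644 ,  0.9948552 , -0.10087339],
       [-0.9995733 ,  0.01210428,  0.02658376],
       [ 0.02766799,  0.10058141,  0.99454405]])}
wrist {'fx': 355.18671214361376, 'fy': 355.18671214361376, 'cx': 319.0709662579692, 'cy': 238.28456104509016, 'k1': 0.01843481429156014, 'position': array([ 213.70266039, -511.39491466,  385.50817265]), 'attitude': array([[ 2.66663040e-01,  9.32686931e-01,  2.42870154e-01],
       [-9.63789801e-01,  2.58110862e-01,  6.69925495e-02],
       [-2.04349449e-04, -2.51940215e-01,  9.67742779e-01]])}
```

View pics/top0.png

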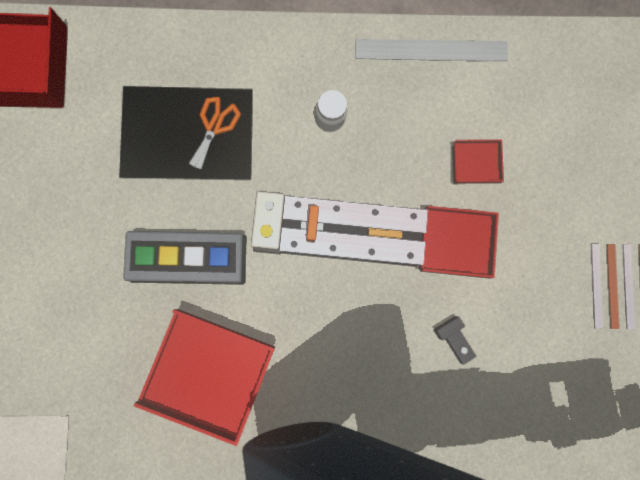

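View pics/scene0.png

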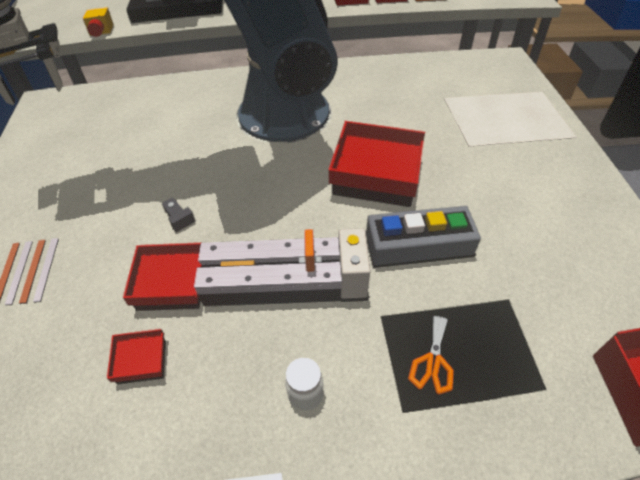

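View pics/wrist0.png

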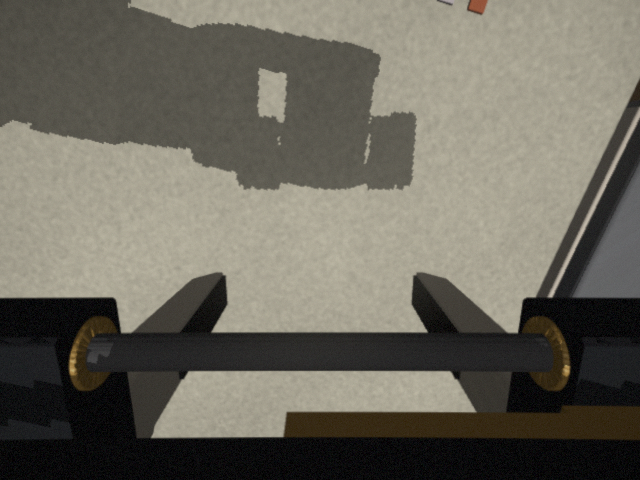

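The top view shows green (144,256), yellow (168,256), white (194,256) and blue (219,257). The scraper is at (313,223), the stub at (385,233) and the tray at (460,241). The small tray at (478,161) and the large one at (205,375) are look-alikes. Next I measure these from depth.

Run:
```python
from h import *
hs={}
for f in('top0','scene0'):
    im,w=cloud(f); hsv=cv2.cvtColor(im,cv2.COLOR_RGB2HSV).astype(int)
    H,S,V=hsv[...,0],hsv[...,1],hsv[...,2]; X,Y,Z=w[...,0],w[...,1],w[...,2]
    def rep(n,m):
        m=cv2.erode(m.astype(np.uint8),np.ones((2,2)))
        k,l,s,c=cv2.connectedComponentsWithStats(m)
        if k<2: print(f,n,'none');return
        i=1+np.argmax(s[1:,4]);m=l==i
        p=w[m]; print(f,n,s[i],c[i].round(1),'med',np.nanmedian(p,0).round(1),'mid',((np.nanpercentile(p,2,0)+np.nanpercentile(p,98,0))/2).round(1),'rect',cv2.minAreaRect(p[~np.isnan(p[:,0]),:2].astype(np.float32)))
    R=(X>250)&(X<600)
    rep('green',R&(H>45)&(H<80)&(S>120)&(Z>62))
    rep('yellow',R&(H>20)&(H<32)&(S>120)&(Z>62)&(Y>200))
    rep('blue',R&(H>100)&(H<125)&(S>120)&(Z>62)&(Y>50))
    rep('white',R&(S<40)&(V>150)&(Z>66)&(Y>170))
    rep('pod rim',R&(Z>50)&(Y>165)&(Y<450)&(X>350)&(X<470))
    rep('handle',R&(H<16)&(S>150)&(Z>105)&(Z<140))
    rep('bedtop',(Z>62)&(Z<80)&(S<40)&(V>120)&(Y<150)&(Y>-200)&(X>350)&(X<520))
    rep('block',(Z>85)&(Z<105)&(S<60)&(V>120)&(Y<220)&(Y>0)&(X>350)&(X<520))
    rep('tray',(Z>25)&((H<6)|(H>174))&(S>150)&(Y<-100)&(Y>-320)&(X>340)&(X<500))
    rep('stub',(H>8)&(H<25)&(S>100)&(Z<80)&(Z>50)&(Y<100)&(Y>-150)&(X>350)&(X<520))
```

```text
top0 green none
top0 yellow [160 247  19  18 318] [168.8 255.6] med [492.7 263.2  83.8] mid [492.  263.7  84.1] rect ((492.0971984863281, 263.4670104980469), (30.163192749023438, 31.892349243164062), 0.8330661654472351)
top0 blue [211 249  17  17 274] [218.6 256.9] med [490.3 176.1  83.9] mid [490.3 176.2  84.2] rect ((490.34326171875, 175.88768005371094), (28.528053283691406, 28.657487869262695), 0.9554455876350403)
top0 white [185 248  19  18 309] [194.  256.3] med [491.5 219.4  84. ] mid [490.8 220.   84.1] rect ((490.7920227050781, 219.55230712890625), (30.273107528686523, 32.297943115234375), 0.5215870141983032)
top0 pod rim [ 124  270  103   13 1182] [176.1 275.5] med [457.9 252.4  61.9] mid [457.8 254.5  61.6] rect ((458.1022644042969, 255.31137084960938), (180.78421020507812, 21.325969696044922), 89.46977233886719)
top0 handle none
top0 bedtop [ 281  243  144   22 1873] [362.9 251. ] med [505.5 -86.8  71.9] mid [501.8 -62.4  71.8] rect ((505.535888671875, -60.695556640625), (257.58184814453125, 35.05501174926758), 87.31366729736328)
top0 block [252 241  28   9 171] [266.  244
[... 1553 characters left out ...]
52741432189941, 54.91070556640625), 85.69690704345703)
scene0 bedtop [ 201  240  103   19 1038] [246.1 247. ] med [ 506.7 -107.2   71. ] mid [504.3 -91.5  71. ] rect ((502.39825439453125, -90.218994140625), (35.19890213012695, 192.17037963867188), 5.613515531877056e-05)
scene0 block [339 229  26   6  83] [349.9 231.1] med [515.4  90.8  96. ] mid [515.1  94.9  95.9] rect ((514.732177734375, 95.17570495605469), (9.895797729492188, 46.84513854980469), 0.6887108683586121)
scene0 tray [139 253  59  15 621] [167.2 259.2] med [ 486.8 -261.9   34.6] mid [ 485.3 -258.7   34.6] rect ((485.99957275390625, -258.16839599609375), (114.36309814453125, 32.67741394042969), 86.93465423583984)
scene0 stub none
```

Run:
```python
from h import *
for f in('top0','scene0'):
    im,w=cloud(f); hsv=cv2.cvtColor(im,cv2.COLOR_RGB2HSV).astype(int)
    H,S,V=hsv[...,0],hsv[...,1],hsv[...,2]; X,Y,Z=w[...,0],w[...,1],w[...,2]
    def rep(n,m):
        k,l,s,c=cv2.connectedComponentsWithStats(m.astype(np.uint8))
        if k<2: print(f,n,'none');return
        i=1+np.argmax(s[1:,4]);p=w[l==i]
        print(f,n,s[i,4],c[i].round(0),'med',np.nanmedian(p,0).round(1),'rect',np.round(np.array(sum([list(a) if hasattr(a,'__len__') else [a] for a in cv2.minAreaRect(p[:,:2].astype(np.float32))],[])),1))
    B=(X>350)&(X<650)
    rep('green',B&(H>45)&(H<85)&(S>90)&(Z>62)&(Y>200))
    rep('podtop',B&(Z>50)&(Z<66)&(Y>125)&(Y<450)&(X>400))
    rep('handle',B&(Z>112)&(Z<130)&(Y<90)&(Y>-50))
    rep('bedtop',(Z>62)&(Z<80)&(Y<130)&(Y>-200)&B)
    rep('block',(Z>86)&(Z<105)&(Y<160)&(Y>50)&B)
    rep('tray',(Z>25)&(Z<64)&((H<6)|(H>174))&(S>150)&(Y<-100)&(Y>-320)&B&(X<610))
    rep('stub',(H>8)&(H<25)&(S>100)&(Z<80)&(Z>50)&(Y<10)&(Y>-150)&B)
```

```text
top0 green 324 [144. 255.] med [493.  308.4  72.9] rect [4.923e+02 3.089e+02 3.050e+01 3.220e+01 2.000e-01]
top0 podtop 4067 [183. 257.] med [488.3 242.4  62.1] rect [492.3 243.1 211.5  90.1  89.4]
top0 handle 322 [312. 223.] med [548.1  13.6 123.3] rect [549.1  13.1  15.9  60.2  85.1]
top0 bedtop 6814 [355. 231.] med [540.1 -68.9  71.8] rect [542.5 -62.5 260.  100.6  84.9]
top0 block 1600 [267. 220.] med [555.2  91.4  96.9] rect [555.9  91.6  49.9  99.9  85. ]
top0 tray 3516 [458. 242.] med [ 526.9 -260.5   35.8] rect [ 527.6 -258.   123.2  108.3   85. ]
top0 stub 223 [385. 233.] med [ 538.2 -119.8   68.6] rect [ 539.1 -119.8   59.2   13.8   85.4]
scene0 green 243 [457. 220.] med [497.3 307.5  72.4] rect [495.1 310.7  38.5  33.3  87.9]
scene0 podtop 2716 [422. 232.] med [517.  238.2  61.6] rect [494.  242.5 210.9  93.6  88.8]
scene0 handle 279 [308. 244.] med [556.9  12.3 122.6] rect [551.6  13.   15.5  60.   83.9]
scene0 bedtop 6164 [268. 264.] med [554.  -66.5  70.8] rect [546.4 -38.1 310.  104.1  84.8]
scene0 block 1319 [353. 252.] med [564.2  90.1  96.1] rect [558.   91.3  50.1 102.1  85. ]
scene0 tray 2807 [166. 276.] med [ 526.1 -259.7   34.8] rect [ 528.5 -256.8  127.4  122.5   85.9]
scene0 stub 159 [237. 263.] med [ 538.3 -119.5   68.4] rect [ 537.1 -118.8   60.7   15.1   84.6]
```

Yellow is at (493, 264.7) and the pod yaw is about -0.6°. The bed centre is (542.8, -62.5) with the slot axis at 85.1°, and the handle centre is (549.8, 13). I'll close the fingers, swing over towards the pod and turn the jaw axis to world x.

>>> {"fn": "servo_tool", "kwargs": {"rows": [[[0, -1.55, -1.26, -1.7, 0], [0, -3.1, -2.52, -3.4, 0], [0, -4.65, -3.78, -5.1, 0], [0, -6.2, -5.04, -6.8, 0], [0, -7.75, -6.3, -8.5, 0]]]}}

```text
clock: 0.78
tcp_pos: [267.1, -253.6, 218.4]
eef_rot: [[0.0, 0.919, -0.395], [0.001, -0.395, -0.919], [-1.0, -0.0, -0.001]]
contact_force: [0.9, -0.7, -1.3]
width: 0.515
```

>>> {"fn": "servo_tool", "kwargs": {"rows": [[[0, 0, -2, -1.3, 0], [0, 0, -4, -2.6, 0], [0, 0, -6, -3.9, 0], [0, 0, -8, -3.9, 0], [0, 0, -10, -3.9, 0]]]}}

```text
clock: 1.4
tcp_pos: [385.9, 24.1, 218.8]
eef_rot: [[0.001, 1.0, 0.003], [0.001, 0.003, -1.0], [-1.0, 0.001, -0.001]]
contact_force: [1.4, -1.0, 0.1]
width: 0.01
```

>>> {"fn": "servo_tool", "kwargs": {"rows": [[[0, 0, 0, 0, 0]]]}}

```text
clock: 1.52
tcp_pos: [386.5, 27.2, 218.7]
eef_rot: [[0.001, 1.0, 0.009], [0.001, 0.009, -1.0], [-1.0, 0.001, -0.001]]
contact_force: [-0.4, -0.3, -0.6]
width: 0.008
```

>>> {"fn": "servo_tool", "kwargs": {"rows": [[[0, 0.8, -1.75, 0, 0], [0, 1.6, -3.5, 0, 0], [0, 2.4, -5.25, 0.1, 0], [0.5, 3.2, -7, 0.1, 0], [2, 3.62, -7.88, 0.1, 0]]]}}

```text
clock: 2.15
tcp_pos: [495.1, 266.2, 159.6]
eef_rot: [[0.005, 1.0, -0.001], [0.003, -0.001, -1.0], [-1.0, 0.005, -0.003]]
contact_force: [0.3, -0.5, -0.7]
width: 0.004
```

>>> {"fn": "servo_tool", "kwargs": {"rows": [[[1.0, 0, 0, 0, 0], [1.0, 0, 0, 0, 0]]]}}

```text
clock: 2.4
tcp_pos: [494.3, 265.0, 127.7]
eef_rot: [[0.0, 1.0, -0.002], [0.001, -0.002, -1.0], [-1.0, 0.0, -0.001]]
contact_force: [0.2, 0.5, 0.2]
width: 0.005
```

Run:
```python
from h import *
save('scene','scene1')
```

```text
(no output)
```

View pics/scene1.png

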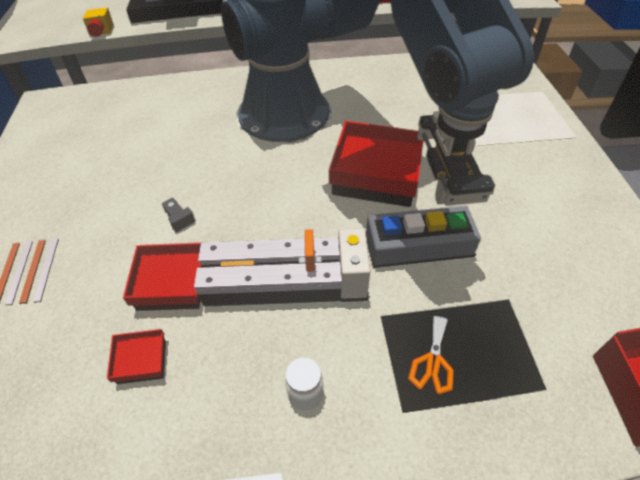

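Run:
```python
from h import *
ci=camera_info('scene');A=np.array(ci['attitude']);P=np.array(ci['position'])
K=np.array([[ci['fx'],0,ci['cx']],[0,ci['fy'],ci['cy']],[0,0,1]])
for p in([494.3,265,127.7],[494.3,265,212],[494.3+94,265,212],[494.3-94,265,212],[493,265,82]):
    c=(np.array(p)-P)@A; q=np.array([[c[0],-c[1],-c[2]]])
    print(p,cv2.projectPoints(q,np.zeros(3),np.zeros(3),K,np.array([ci['k1'],0,0,0.]))[0].ravel())
im=cv2.imread('pics/scene1.png')[90:260,350:520]
cv2.imwrite('pics/crop1.png',cv2.resize(im,None,fx=3.5,fy=3.5,interpolation=2))
print(read_state()['tcp_pos'],read_state()['joints'])
```

```text
[494.3, 265, 127.7] [440.62461516 201.53398923]
[494.3, 265, 212] [449.84505475 167.56904535]
[588.3, 265, 212] [467.84900706 207.90693576]
[400.3, 265, 212] [434.19454796 133.05742852]
[493, 265, 82] [435.95649821 217.35264505]
[495.18559137 265.25758883 129.52144784] [4.08691078e-01 4.76787086e-01 1.70524898e+00 5.31317793e-04
 9.55918244e-01 4.10485049e-01]
```

View pics/crop1.png

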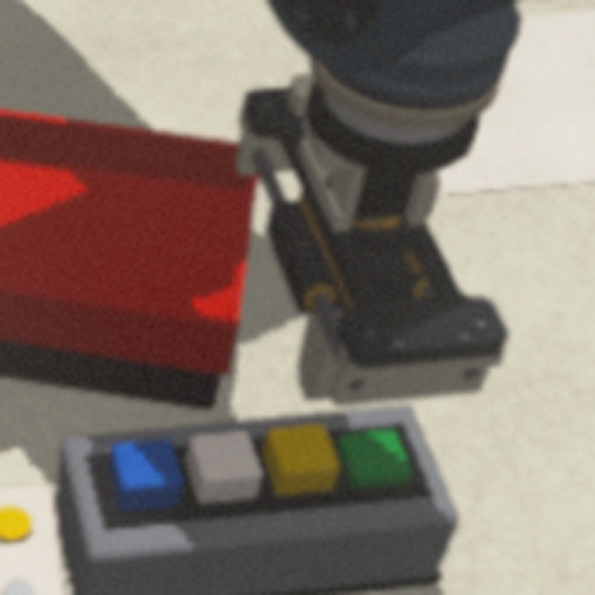

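The gripper sits over the yellow key; the closed fingers are hidden behind its body. I'll press down now.

>>> {"fn": "servo_tool", "kwargs": {"rows": [[[0.8, -0.03, 0, 0, 0], [1.4, -0.03, 0, 0, 0], [1.6, -0.03, 0, 0, 0], [1.8, -0.03, 0, 0, 0], [1.9, -0.03, 0, 0, 0]]]}}

```text
clock: 3.08
tcp_pos: [494.8, 265.3, 72.9]
eef_rot: [[0.004, 1.0, -0.002], [0.002, -0.002, -1.0], [-1.0, 0.004, -0.002]]
contact_force: [-0.4, -1.4, 1.6]
width: 0.004
```

>>> {"fn": "servo_tool", "kwargs": {"rows": [[[0.1, 0, 0, 0, 0], [0.16, 0, 0, 0, 0], [0.2, 0, 0, 0, 0], [0.2, 0, 0, 0, 0]]]}}

```text
clock: 3.58
tcp_pos: [495.0, 265.5, 67.7]
eef_rot: [[0.004, 1.0, -0.002], [0.002, -0.002, -1.0], [-1.0, 0.004, -0.002]]
contact_force: [-2.6, -1.4, 12.3]
width: 0.004
```

12 N at 14.3 mm is the hard stop. I'll lift off and check the keys.

>>> {"fn": "servo_tool", "kwargs": {"rows": [[[-0.4, 0, 0, 0, 0], [-1.5, 0, 0, 0, 0], [-3, 0, 0, 0, 0], [-4, 0, 1.5, 0, 0], [-4, 0, 3.5, 0, 0]]]}}

```text
clock: 4.2
tcp_pos: [495.4, 160.0, 190.4]
eef_rot: [[0.01, 1.0, 0.0], [0.003, 0.0, -1.0], [-1.0, 0.01, -0.003]]
contact_force: [2.3, -0.4, -0.4]
width: 0.002
```

Run:
```python
from h import *
save('scene','scene2'); print(read_state()['tcp_pos'])
im,w=cloud('scene2'); hsv=cv2.cvtColor(im,cv2.COLOR_RGB2HSV).astype(int)
for n,(u,v) in dict(blue=(392,223),white=(414,220),yellow=(436,220),green=(457,219)).items():
    print(n,np.nanmedian(w[v-3:v+3,u-4:u+4,2]))
cv2.imwrite('pics/crop2.png',cv2.resize(im[130:290,350:520,::-1],None,fx=3.5,fy=3.5,interpolation=2))
```

```text
[494.49223733 154.08317902 189.02123284]
blue 83.50413800752
white 83.45003777830385
yellow 72.80195970079524
green 83.76520724413137
```

View pics/crop2.png

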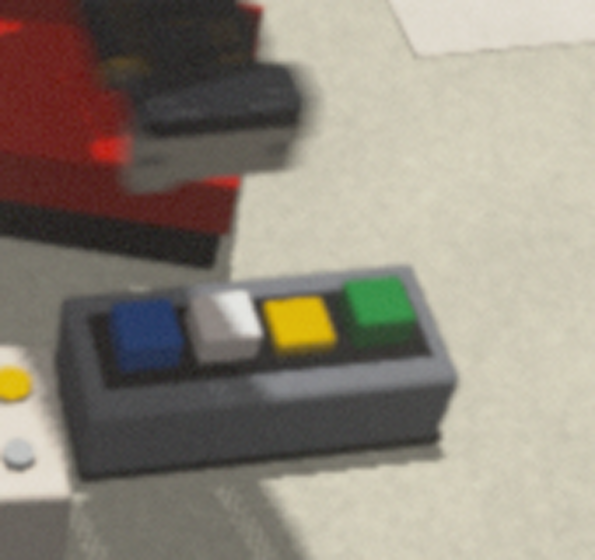

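Yellow is latched 11 mm down, and green, white and blue all read 83.5 mm, so they're up. Now to move behind the scraper handle.

>>> {"fn": "servo_tool", "kwargs": {"rows": [[[0, 0.95, 1.8, 0.5, 0], [0, 1.91, 3.73, 0.82, 0], [0, 1.91, 3.73, 0.82, 0], [0, 1.91, 3.73, 0.82, 0]]]}}

```text
clock: 4.75
tcp_pos: [551.3, 42.0, 189.4]
eef_rot: [[0.006, 0.996, -0.089], [0.001, -0.089, -0.996], [-1.0, 0.006, -0.002]]
contact_force: [-0.6, 0.8, -0.9]
width: 0.005
```

Run:
```python
from h import *
save('scene','scene3'); save('top','top3')
s=read_state();print(s['tcp_pos'],s['eef_rot'])
```

```text
[551.03743397  43.0744186  189.40327914] [[ 0.00646374  0.99615761 -0.08733973]
 [ 0.00109637 -0.08734856 -0.99617721]
 [-0.99997851  0.00634327 -0.00165675]]
```

View pics/scene3.png

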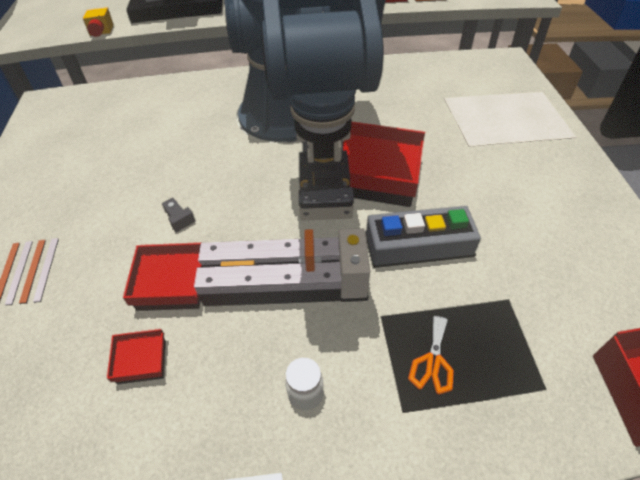

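>>> {"fn": "servo_tool", "kwargs": {"rows": [[[1.5, 0, 0, 0, 0], [2.8, 0, 0, 0, 0], [3.2, 0, 0, 0, 0], [3.2, 0, 0, 0, 0]]]}}

```text
clock: 5.35
tcp_pos: [551.6, 43.9, 93.7]
eef_rot: [[0.006, 0.996, -0.086], [0.001, -0.086, -0.996], [-1.0, 0.006, -0.002]]
contact_force: [0.5, -0.4, 0.7]
width: 0.009
```

>>> {"fn": "servo_tool", "kwargs": {"rows": [[[0, 0, 0.3, 0, 0], [0, 0, 0.5, 0, 0], [0, 0, 0.8, 0, 0], [0, 0, 1.1, 0, 0], [0, 0, 1.4, 0, 0]]]}}

```text
clock: 5.98
tcp_pos: [548.1, 1.3, 93.8]
eef_rot: [[0.007, 0.996, -0.087], [0.001, -0.087, -0.996], [-1.0, 0.006, -0.002]]
contact_force: [0.0, 2.2, 2.0]
width: 0.005
```

>>> {"fn": "servo_tool", "kwargs": {"rows": [[[0, 0, 0.5, 0, 0], [0, 0, 1.0, 0, 0], [0, 0, 1.5, 0, 0], [0, 0, 2.0, 0, 0], [0, 0, 2.5, 0, 0]]]}}

```text
clock: 6.6
tcp_pos: [541.4, -74.3, 93.7]
eef_rot: [[0.006, 0.996, -0.087], [0.001, -0.087, -0.996], [-1.0, 0.006, -0.002]]
contact_force: [0.9, 3.9, 2.5]
width: 0.007
```

>>> {"fn": "servo_tool", "kwargs": {"rows": [[[0, 0, 0.4, 0, 0], [0, 0, 0.8, 0, 0], [0, 0, 1.2, 0, 0], [0, 0, 1.6, 0, 0], [0, 0, 2.0, 0, 0]]]}}

```text
clock: 7.22
tcp_pos: [536.1, -134.8, 93.6]
eef_rot: [[0.006, 0.996, -0.087], [0.001, -0.087, -0.996], [-1.0, 0.006, -0.002]]
contact_force: [0.7, 4.4, 3.3]
width: 0.005
```

Run:
```python
from h import *
save('scene','scene4')
s=read_state();print(s['tcp_pos'],s['contact_force'])
```

```text
[ 536.01486968 -136.02349193   93.52164993] [ 0.52907299 -0.21498566  0.70300181]
```

View pics/scene4.png

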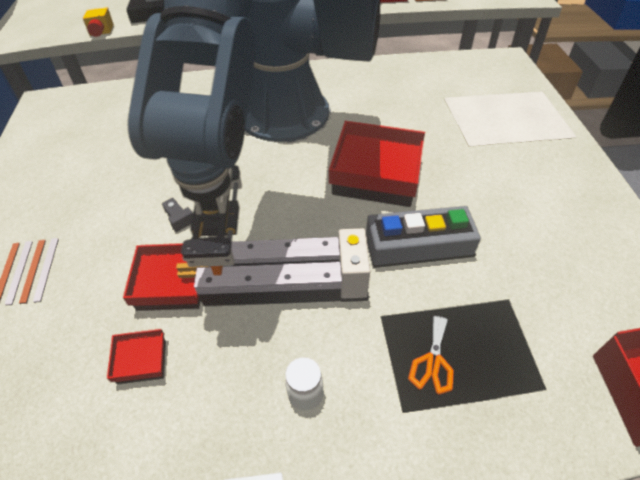

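The stub is emerging over the tray at (185,270). I'll carry on gently to the stop.

>>> {"fn": "servo_tool", "kwargs": {"rows": [[[0, 0, 0.3, 0, 0], [0, 0, 0.6, 0, 0], [0, 0, 0.9, 0, 0], [0, 0, 1.15, 0, 0], [0, 0, 1.3, 0, 0]]]}}

```text
clock: 7.9
tcp_pos: [532.5, -174.6, 93.4]
eef_rot: [[0.006, 0.996, -0.088], [0.002, -0.088, -0.996], [-1.0, 0.006, -0.003]]
contact_force: [4.8, 29.3, 7.8]
width: 0.002
```

Run:
```python
from h import *
save('scene','scene5')
s=read_state();print(s['tcp_pos'],s['contact_force'])
im=np.load('pics/scene5.npz')['im']
cv2.imwrite('pics/crop5.png',cv2.resize(im[200:330,100:280,::-1],None,fx=4,fy=4,interpolation=2))
```

```text
[ 532.57964449 -174.24510467   93.42267656] [0.89306073 6.53979897 2.25285108]
```

View pics/crop5.png

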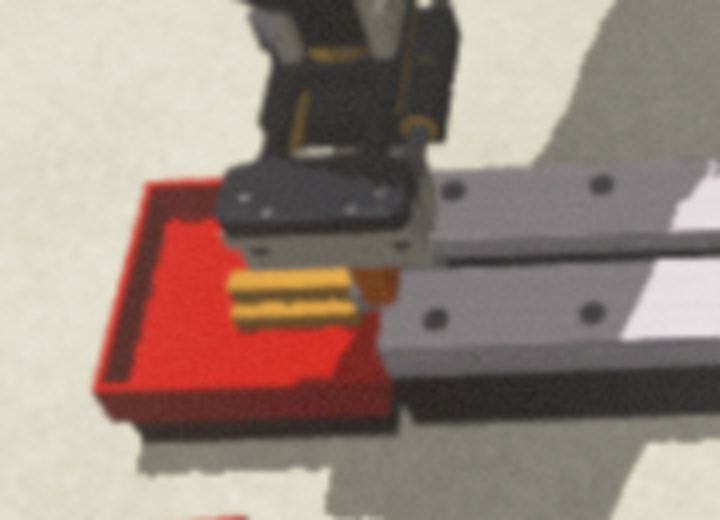

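The wrist force rose to 29 N at the stop, and the stub appears to have dropped. I'll back off, lift clear and check.

>>> {"fn": "servo_tool", "kwargs": {"rows": [[[0, 0, -0.5, 0, 0], [-0.5, 0, -1.2, 0, 0], [-2, 0, -2, 0, 0], [-3.5, 0, -3, 0, 0], [-4, 0, -5, 0, 0]]]}}

```text
clock: 8.57
tcp_pos: [546.0, -24.1, 217.8]
eef_rot: [[0.011, 0.996, -0.089], [0.002, -0.089, -0.996], [-1.0, 0.011, -0.003]]
contact_force: [0.6, 0.0, -1.2]
width: 0.006
```

>>> {"fn": "servo_tool", "kwargs": {"rows": [[[0, -1.5, -1.2, 0, 0], [0, -3, -2, 0, 0], [0, -5, -2, 0, 0], [0, -5, -2, 0, 0], [0, -5, -2, 0, 0]]]}}

```text
clock: 9.2
tcp_pos: [402.6, 49.5, 217.4]
eef_rot: [[0.014, 0.996, -0.089], [0.002, -0.089, -0.996], [-1.0, 0.013, -0.003]]
contact_force: [0.6, 0.1, -0.1]
width: 0.008
```

Run:
```python
from h import *
save('scene','scene6');save('top','top6')
s=read_state();print(s['tcp_pos'],s['contact_force'],s['clock'])
for f in('scene6','top6'):
    im,w=cloud(f); hsv=cv2.cvtColor(im,cv2.COLOR_RGB2HSV).astype(int)
    H,S=hsv[...,0],hsv[...,1];X,Y,Z=[w[...,i] for i in range(3)]
    m=(H>8)&(H<28)&(S>100)&(Z<80)&(Z>25)&(Y<-100)&(Y>-330)&(X>450)&(X<610)
    p=w[m];print(f,len(p),p.min(0),p.max(0),np.median(p,0))
    h=w[(Z>112)&(Z<130)&(Y<90)&(Y>-250)&(X>500)&(X<600)];print('handle',np.median(h,0))
im,w=cloud('scene6')
for n,(u,v) in dict(blue=(392,223),white=(414,220),yellow=(436,220),green=(457,219)).items():
    print(n,np.nanmedian(w[v-3:v+3,u-4:u+4,2]))
```

```text
[402.96705839  49.20282444 216.8913136 ] [ 0.42714479  0.32756959 -0.55181625] 9.3
scene6 480 [ 468.81449589 -279.83603669   31.69090413] [ 562.75343545 -183.1398412    79.93183639] [ 533.42898984 -241.36290553   47.26505927]
handle [ 537.69659616 -190.00510005  122.00962567]
top6 450 [ 512.06590036 -277.92809259   33.18318028] [ 542.71823725 -211.17441598   72.69631094] [ 525.67949624 -244.59571146   48.23804329]
handle [ 531.10660945 -190.59119056  123.17856704]
blue 83.34627553511245
white 83.67093791224545
yellow 72.5893019145534
green 83.59037058618401
```

View pics/scene6.png

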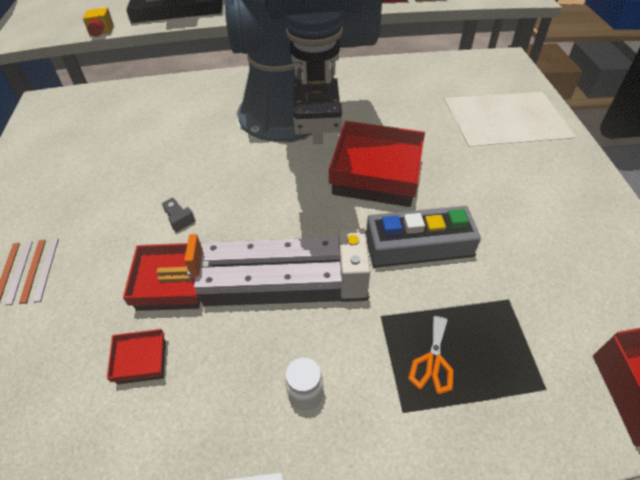

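View pics/top6.png

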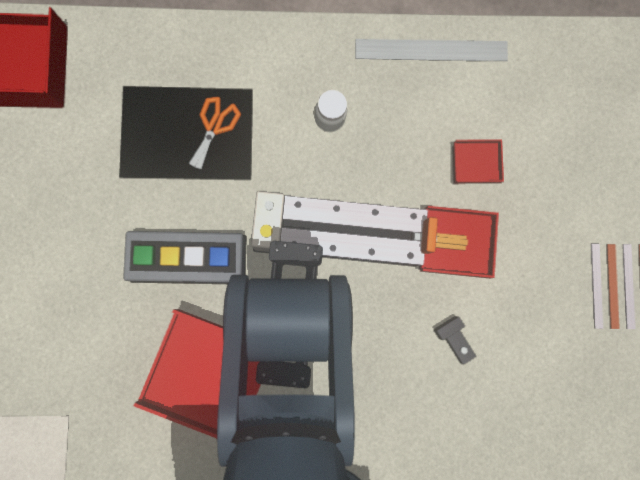

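Run:
```python
from h import *
for f in('scene6','top6'):
    im,w=cloud(f); hsv=cv2.cvtColor(im,cv2.COLOR_RGB2HSV).astype(int)
    H,S=hsv[...,0],hsv[...,1];X,Y,Z=[w[...,i] for i in range(3)]
    m=(H>12)&(H<28)&(S>100)&(Z<66)&(Z>38)&(Y<-205)&(Y>-330)&(X>500)&(X<570)
    p=w[m];r=p[p[:,2]>50]
    for nm,q in(('rib',r),('foot',p[p[:,2]<=50])):
        print(f,nm,len(q),np.median(q[:,2]),q[:,:2].min(0),q[:,:2].max(0),'slope',np.polyfit(q[:,1],q[:,2],1))
```

```text
scene6 rib 186 55.34791305845471 [ 521.45763771 -271.50015954] [ 536.11149709 -210.67633063] slope [1.55758512e-02 5.89710376e+01]
scene6 foot 204 44.97481234152605 [ 528.91402337 -270.89082646] [ 544.94666209 -212.68115072] slope [6.05700630e-03 4.62734398e+01]
top6 rib 183 57.13695223983859 [ 513.8911295  -271.00385094] [ 535.68622237 -214.78391999] slope [1.09233340e-02 5.95369387e+01]
top6 foot 232 46.242975932484114 [ 512.06590036 -271.60792469] [ 541.62292699 -216.92010029] slope [-5.90131975e-03  4.46667649e+01]
```

The stub lies flat on the tray floor, with its rib at about 55.5 mm and its foot at 45 mm. Everything else is in place, so I'm handing in.

```bash
python3 -c "
from plant import *
print(hand_in())"
```

```text
the job is handed in; nothing more can be done
None
```

The job is handed in at about 9.3 s of the 48 s allowed, and every check I made passed.

- **Keys:** I pressed the yellow key to its hard stop (about 12 N). It now reads 11 mm down and latched. Green popped up, and blue and white stayed up.
- **Stub:** I pushed the scraper by its handle with closed fingers to its stop, where the wrist force rose to 29 N. The brass stub now lies flat on the floor of the red tray under the slot's open end, and the gripper did not touch it.
- **Bystanders:** In the last two pictures the snips, jar and steel jaw look unmoved. I judged that by eye and did not measure them.
- **Arm:** It is raised clear of everything, with a contact force of about 0.

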